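Unload the rinse station's hook carriage

ROBOT

A 6-joint arm with a two-finger parallel gripper is mounted at the origin on the work surface. World frame = base frame: x ahead of the robot, y to its left, z up, the work surface at z = 0. Lengths are in mm, angles in rad, forces in N, time in s.
With the tool pointing down it reaches from about 350 to 975 mm from the base axis. Payload 7.1 kg.
Tool frame: the origin (TCP) lies on the front face of the gripper's body, between the roots of the fingers; the fingertips stand 80 mm ahead of it and the grasp point (between the pads) lies 61 mm ahead of it (env.tips_ahead is the distance from the TCP to the fingertips, in mm); z points along the fingers, y is the line along which they close (so a half turn about z gives the same grasp; the last joint's range is limited). The gripper opens to 88 mm and grips with 3 to 60 N. Pads are 20 mm wide; open, the fingers measure 115 mm over their backs; the gripper's body (75 mm by 178 mm) begins 61 mm behind the grasp point.
Start: joints at [1.213, 0.423, 1.63, -0, 1.089, -0.019], TCP at [207.69, 589.466, 302.675] pointing down, gripper open.
Joint ranges: [-3, 3], [-0.9, 2.11], [0.09, 2.58], [-1.31, 4.45], [0.11, 2.69], [-2.54, 2.54]. Speed limits (rad/s): [2.39, 2.39, 3.01, 3.14, 3.14, 3.14].

INTERFACE

Orientations are given as a unit quaternion [x, y, z, w].
In Python, from station import env gives the robot as it stands. Calls block until the motion is done:
- env.reach(position, orientation): joint-space move of the TCP to a pose.
- env.move_l(position, rot=None, rate=150, f_stop=None): straight line of the TCP; rot=None keeps the orientation; rate is the mean speed in mm/s. With f_stop (N) it stops when the force on the tool has changed by that much, and returns True; else False.
- env.move_joints(angles): joint-space move.
- env.set_gripper(opening): finger opening in mm; the grip force is fixed at half the most; returns when the fingers have stopped.
- env.hold(seconds).
- env.ik(position, orientation): joint angles nearest the present ones, or None.
- env.read_state(): the state.
- env.camera(name): name is "scene" or "top"; returns the picture (480x640x3 uint8, blue, green, red); there is no depth.
- env.camera_params(name): a dict with "fx", "fy", "cx", "cy" (pixels), "pose" (4x4, takes a point from camera to world coordinates). Camera axes: x right, y up, looking along -z (the intrinsics and any distortion apply to the point x, -y, -z); pixel columns grow to the right and rows downward; lengths in mm; the calibration is good to about 2 mm. A picture is of the moment at which its call begins. camera_params takes no time and is no camera call.
A pose or a line that the arm cannot do raises env.IKError and nothing moves.
- env.sign_off(): hands the job in; it is judged then, once.
The state is a dict: "time_s": time; "qpos": joint angles; "dq": joint speeds; "tau": joint torques, N m; "tool_pos": TCP position; "orientation": TCP orientation; "force": force on the tool from outside, world axes, zero at the start; "wrist_torque": the same for the moment, N m; "width": finger opening in mm; "grip_force": force on a finger pad.
Only numpy, scipy, OpenCV 4.12 (cv2) and the standard library are available. Lean on these libraries where they do the work, as an engineer would, in place of code of your own. Each camera call takes 0.05 s, during which the arm holds its last target. There are 200 camera calls.

TASK

Unload the rinse station: draw the orange-handled lock pin straight out of its bore and park it in the open yellow notch beside it, then pull the hook carriage all the way out by its red grip so the plates clear the rinse bar. Lift every hanging plate up and off its hook and lay it down flat inside the blue tote, letting go of each. Finally push the empty carriage all the way home again, leaving the pin parked and the tote standing level, and do not disturb the jar, the carton or the brush.

Things in the scene. Friction and masses are not known exactly. Their poses are not given: they have to be found in the camera images.
- station: Fixed rinse station, grey drip base 12 mm thick; origin on the table under its middle. +x points away from the robot (yaw varies a little), +y left, z up; all points below have the same axes. A blue lug (46 mm wide, y -190 to -160 mm, top at z 83 mm) holds the lock pin; a yellow block nearer the robot has the parking notch.
- rinse_bar (a point): Middle of the fixed steel rinse bar, 18 mm thick, 200 mm long along station y, at station (15, 0, 268) mm, right above the plates while the carriage is home. Arms carry it from two posts behind.
- bore (a point): Mouth of the lock-pin bore on the outer (-y) face of the blue lug. The bore is 14 mm square and runs along station y through the 30 mm thick lug and, 10 mm further, through an equal hole in the carriage's 10 mm side plate. The pin comes out along -y.
- notch (a point): Outer (-y) end of the open-topped slot in the yellow block, mid-width, at the height of the pin's axis when it rests on the slot floor (6 mm below). Slot 18 mm wide, 60 mm long along +y from here; walls 12 mm thick, rising 16 mm above this point. Parked: shank in the slot, handle outside against the block, pin origin at this point.
- pin: Lock pin: steel shank 12 mm thick, 75 mm long along its +y; orange square handle 24 x 24 mm, 50 mm long along its -y. Origin on the axis where they meet (handle centre at y -25 mm). 90 g, balances 26 mm into the shank. It starts level along station y, shank in the bore, origin 2 mm outside its mouth; after 75 mm along -y it is free.
- carriage (a joint): Hook carriage slide, m: 0 = home under the rinse bar (locked by the pin), 0.09 = fully out, towards the robot (station -x). Slides stiffly (2.5 N), stays where left.
- beam (a point): Middle of the carriage beam (20 x 300 x 20 mm along y), 155 mm up, moving with the carriage. Four hooks at y -102, -34, 34, 102 mm from it: round bars 10 mm thick at this height, pointing to -x, the tip's axis 75 mm from here, turned up to 15 mm above this point. The beam's top is 10 mm above this point.
- grip (a point): Middle of the top of the carriage's red upright grip, 20 mm (x) by 30 mm (y), reaching 85 mm down from here; 185 mm above the table, moving with the carriage.
- tote: Loose blue tote, outside 200 (x) x 170 (y) x 70 mm tall, walls and floor 5 mm, open on top, 0.8 kg. Origin at the centre of its underside.
- plate1: Coated plate, 10 (x) x 52 (y) x 130 (z) mm, 0.2 kg; may be absent. Origin mid-width and mid-thickness, 45 mm above its lower end. Eye 30 mm wide from z +9 to +43 mm; the solid tab above it (z +43 to +85 mm) can be pinched across the 10 mm. Starts hanging at station y -102 mm, faces square to the hook. To come off: rise 10 to 24 mm (17 is best), then move along station -x past the hook's tip.
- plate2: Coated plate, 10 (x) x 52 (y) x 130 (z) mm, 0.2 kg; may be absent. Origin mid-width and mid-thickness, 45 mm above its lower end. Eye 30 mm wide from z +9 to +43 mm; the solid tab above it (z +43 to +85 mm) can be pinched across the 10 mm. Starts hanging at station y -34 mm, faces square to the hook. To come off: rise 10 to 24 mm (17 is best), then move along station -x past the hook's tip.
- plate3: Coated plate, 10 (x) x 52 (y) x 130 (z) mm, 0.2 kg; may be absent. Origin mid-width and mid-thickness, 45 mm above its lower end. Eye 30 mm wide from z +9 to +43 mm; the solid tab above it (z +43 to +85 mm) can be pinched across the 10 mm. Starts hanging at station y 34 mm, faces square to the hook. To come off: rise 10 to 24 mm (17 is best), then move along station -x past the hook's tip.
- plate4: Coated plate, 10 (x) x 52 (y) x 130 (z) mm, 0.2 kg; may be absent. Origin mid-width and mid-thickness, 45 mm above its lower end. Eye 30 mm wide from z +9 to +43 mm; the solid tab above it (z +43 to +85 mm) can be pinched across the 10 mm. Starts hanging at station y 102 mm, faces square to the hook. To come off: rise 10 to 24 mm (17 is best), then move along station -x past the hook's tip.
- jar: Bystander: jar 64 mm wide, 100 mm tall; origin under its centre.
- carton: Bystander: cardboard carton 110 x 80 x 70 mm; origin under its centre.
- brush: Bystander: hand brush lying flat along its x; origin under its middle.

How it is judged:
By the outcome, as a careful person would: the job done as asked, in the order asked, and still so for the second after the job is handed in, with the robot touching nothing.
Of plate1, plate2, plate3, plate4 only 2 to 4 are there at a start; the rules pass over those that are not, and their reading is None.
At some moment in a run one of tote may be knocked a few centimetres aside while the robot is not near it.
Once in a run the grip may slacken for a moment while it holds something.
It also fails if it takes over 210 s, if anything falls off the work surface, if the arm or the gripper's body presses on something with over 40 N, if the wrist force passes 120 N, or if a joint passes its speed limit or range.

## Working session

There is one attempt and no reset: what is moved stays moved. The work goes in short steps, each a Python script; the robot and the scene stay as the last script left them, time stands still between calls to the robot, and variables do not carry over. Pictures are saved under pics/ and viewed, at most 17 in all, crops included, and the job is handed in when it is done.

```bash
ls; mkdir -p pics
python3 - <<'E'
from station import env
import cv2,numpy as np
np.set_printoptions(precision=3,suppress=True)
for n in("scene","top"):
    cv2.imwrite(f"pics/{n}0.png",env.camera(n)); p=env.camera_params(n); print(n,p)
print(env.read_state())
E
```

```text
pics
station.py
scene {'fx': 611.4817099422187, 'fy': 611.4817099422187, 'cx': 313.90080614639834, 'cy': 238.2911975326943, 'pose': array([[   0.305,   -0.567,    0.765, 1605.309],
       [   0.952,    0.18 ,   -0.246, -398.662],
       [   0.002,    0.804,    0.595, 1047.272],
       [   0.   ,    0.   ,    0.   ,    1.   ]])}
top {'fx': 531.5838551988215, 'fy': 531.5838551988215, 'cx': 321.245204918903, 'cy': 236.10360202312086, 'pose': array([[   0.021,    0.98 ,   -0.197,  237.973],
       [  -1.   ,    0.017,   -0.022,  -56.797],
       [  -0.018,    0.197,    0.98 , 1402.6  ],
       [   0.   ,    0.   ,    0.   ,    1.   ]])}
{'time_s': 0.1, 'qpos': array([ 1.213,  0.424,  1.631,  0.   ,  1.089, -0.019]), 'dq': array([-0.002, -0.001, -0.001, -0.   , -0.   , -0.001]), 'tau': array([  0.   , -54.562, -27.433,   0.064,   0.019,  -0.   ]), 'tool_pos': array([207.569, 589.109, 301.999]), 'orientation': array([ 0.169,  0.986, -0.001, -0.   ]), 'force': array([0.067, 0.126, 0.186]), 'wrist_torque': array([-0.051, -0.053, -0.021]), 'grip_force': 0.0, 'width': 87.58806549037237}
```

View pics/scene0.png

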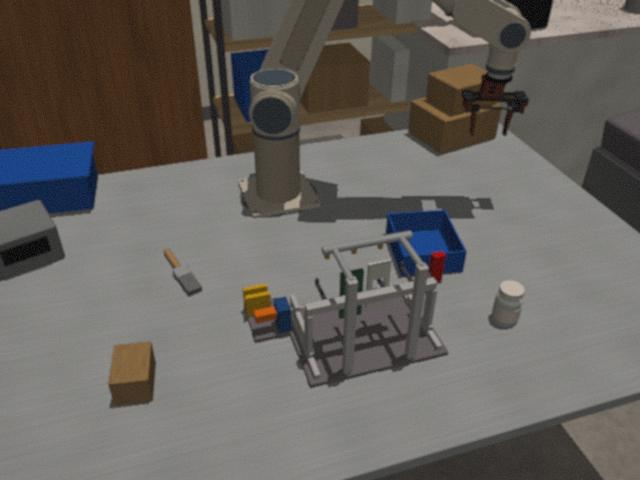

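View pics/top0.png

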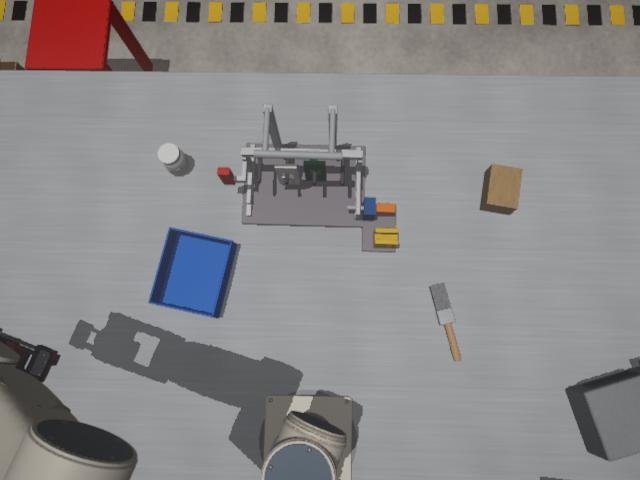

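The scene view shows the station around (345,320) with a green plate near (350,293) and a white one near (380,275). The orange pin is at (265,314), the yellow notch at (257,300), the red grip at (437,265) and the tote at (425,243). The top view shows the grip at (226,176), the pin at (385,209), the notch at (386,238) and the tote at (193,272). I'll zoom in on both.

Run:
```python
import cv2
a=cv2.imread("pics/top0.png")[90:265,205:415]; cv2.imwrite("pics/topz.png",cv2.resize(a,None,fx=3.5,fy=3.4,interpolation=cv2.INTER_CUBIC))
a=cv2.imread("pics/scene0.png")[220:390,235:465]; cv2.imwrite("pics/scz.png",cv2.resize(a,None,fx=3.4,fy=3.4,interpolation=cv2.INTER_CUBIC))
```

```text
(no output)
```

View pics/topz.png

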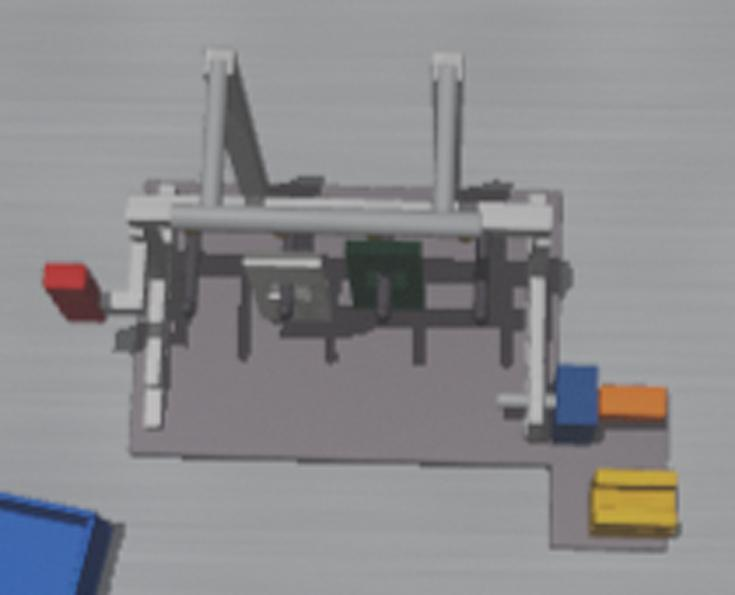

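View pics/scz.png

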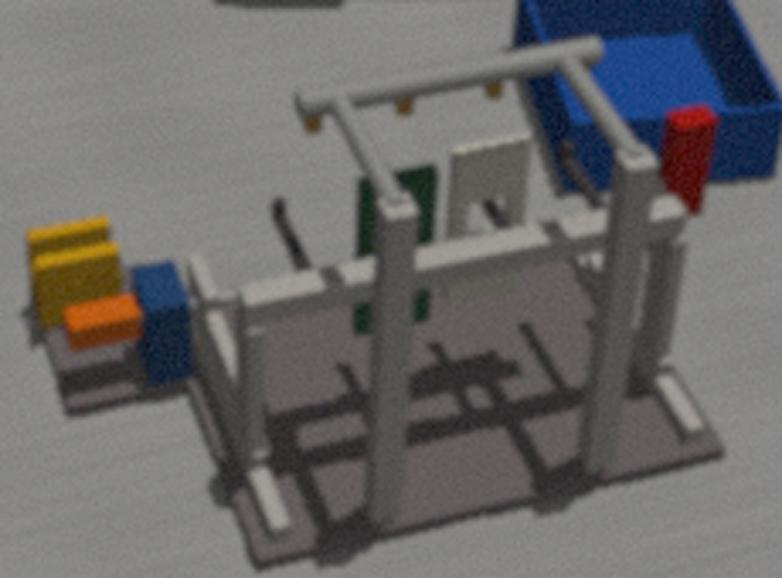

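The crops show only plate2 (green) and plate3 (white) hanging; hooks 1 and 4 are empty. In the top crop, pin handle is about (600–667, 386–420), the notch block (592–677, 470–535), and the base front edge runs (130,455)–(550,465). Next I'll fit box models to the colour silhouettes in both views.

```bash
cat > vis.py <<'E'
import cv2,numpy as np,json
from scipy.optimize import minimize
from station import env
P={n:env.camera_params(n) for n in("scene","top")}
def proj(n,X):
    p=P[n];T=np.linalg.inv(p["pose"]);c=np.atleast_2d(X)@T[:3,:3].T+T[:3,3]
    return np.c_[p["cx"]-p["fx"]*c[:,0]/c[:,2],p["cy"]+p["fy"]*c[:,1]/c[:,2]]
def ray(n,uv,z):
    p=P[n];d=p["pose"][:3,:3]@np.array([(uv[0]-p["cx"])/p["fx"],-(uv[1]-p["cy"])/p["fy"],-1]);o=p["pose"][:3,3]
    return o+d*(z-o[2])/d[2]
def R(a):return np.array([[np.cos(a),-np.sin(a)],[np.sin(a),np.cos(a)]])
def box(c,yaw,d):  # c=centre
    s=np.array([[i,j,k] for i in(-.5,.5) for j in(-.5,.5) for k in(-.5,.5)])*d
    s[:,:2]=s[:,:2]@R(yaw).T
    return s+c
S=4
HUE={"orange":(6,17,150),"yellow":(19,35,120),"red":(172,4,130),"blue":(100,125,110)}
def mask(img,col,roi):
    x0,x1,y0,y1=roi;a=cv2.resize(img[y0:y1,x0:x1],None,fx=S,fy=S,interpolation=cv2.INTER_CUBIC)
    h=cv2.cvtColor(a,cv2.COLOR_BGR2HSV);lo,hi,s=HUE[col];H=h[...,0]
    m=((H>=lo)&(H<=hi) if lo<hi else (H>=lo)|(H<=hi))&(h[...,1]>s)&(h[...,2]>40)
    n,l,st,_=cv2.connectedComponentsWithStats(m.astype(np.uint8));return (l==1+np.argmax(st[1:,4])).astype(np.uint8)
def hull(uv,roi,shape):
    q=((uv-[roi[0],roi[2]]+.5)*S-.5)
    h=cv2.convexHull(np.round(q*16).astype(np.int32));m=np.zeros(shape,np.uint8);cv2.fillConvexPoly(m,h,1,shift=4);return m
def fit(views,verts,x0,step):
    """views: list (cam,mask,roi); verts(x)->Nx3"""
    def f(x):
        V=verts(x);return sum(1-(m&h).sum()/max(1,(m|h).sum()) for c,m,r in views for h in[hull(proj(c,V),r,m.shape)])
    best=None
    for k in range(3):
        s=np.array(step)/(2.**k);x0=np.array(x0,float)
        r=minimize(f,x0,method="Nelder-Mead",options=dict(initial_simplex=np.vstack([x0]+[x0+s*e for e in np.eye(len(x0))]),xatol=.02,fatol=1e-5,maxiter=600));x0=r.x
    return r.x,r.fun
E
cat > m.py <<'E'
from vis import *
np.set_printoptions(precision=3,suppress=True)
I={n:cv2.imread(f"pics/{n}0.png") for n in("scene","top")}
t=lambda X,Y:(205+(X+.5)/3.5-.5,90+(Y+.5)/3.4-.5)
c={k:ray("top",t(*v),12)[:2] for k,v in dict(fl=(130,455),fr=(550,465),bl=(147,182),rr=(667,549)).items()}
print(c); d=c["fl"]-c["fr"]; yaw=np.arctan2(-d[0],d[1]); print("yaw",yaw)
def go(name,col,rt,rs,dims,z,step=(5,5,5)):
    v=[("top",mask(I["top"],col,rt),rt)]+([("scene",mask(I["scene"],col,rs),rs)] if rs else [])
    m=v[0][1];u=np.argwhere(m).mean(0)/S;g=ray("top",(rt[0]+u[1],rt[2]+u[0]),z)
    x,fv=fit(v,lambda x:box(x[:3],yaw+(x[3] if len(x)>3 else 0),dims),list(g),step);print(name,x,"cost",fv,[int(a[1].sum()/16) for a in v]);return x
go("handle","orange",(365,410,190,225),(245,285,300,330),(24,50,24),60)
go("grip","red",(205,245,160,190),(425,450,245,290),(20,30,85),142)
go("lug","blue",(350,390,190,225),(268,300,290,340),(46,30,71),47)
rt=(140,250,220,325);m=mask(I["top"],"blue",rt)
u=np.argwhere(m).mean(0)/S;g=ray("top",(rt[0]+u[1],rt[2]+u[0]),50)
print("tote",fit([("top",m,rt)],lambda x:box((x[0],x[1],35),x[2],(200,170,70)),[g[0],g[1],-.15],(8,8,.1)))
rt=(365,410,222,256);m=mask(I["top"],"yellow",rt)
rs=(235,285,280,325);ms=mask(I["scene"],"yellow",rs)
v=[("top",m,rt),("scene",ms,rs)]
# block: x,y centre, top z and bottom 12
x,f=fit(v[:1],lambda x:box((x[0],x[1],(x[2]+12)/2),yaw,(42,60,x[2]-12)),[450,-245,80],(5,5,8));print("block(top only)",x,f)
E
python3 m.py
```

```text
{'fl': array([548.189, 188.901]), 'fr': array([ 545.552, -133.401]), 'bl': array([776.517, 186.927]), 'rr': array([ 480.097, -222.158])}
yaw -0.008180857734835735
handle [ 582.583 -189.476   60.615] cost 0.4817230773847031 [153, 289]
grip [638.827 212.798 139.165] cost 1.0892492481814118 [83, 322]
lug [ 584.156 -147.945   44.513] cost 0.6490144105876348 [187, 413]
tote (array([410.198, 305.014,  -0.193]), np.float64(0.1074372035065474))
block(top only) [ 450. -245.   80.] 1.0
```

```bash
cat >> m.py <<'E'
def ov(n,col,roi,V):
    m=mask(I[n],col,roi);a=cv2.resize(I[n][roi[2]:roi[3],roi[0]:roi[1]],None,fx=S,fy=S,interpolation=cv2.INTER_CUBIC)
    for mm,cc in((m,(255,255,255)),(hull(proj(n,V),roi,m.shape),(0,255,0))):
        k,_=cv2.findContours(mm,0,2);cv2.drawContours(a,k,-1,cc,1)
    return cv2.copyMakeBorder(a,0,max(0,200-a.shape[0]),0,max(0,200-a.shape[1]),0)[:200,:200]
H=box((582.6,-189.5,60.6),yaw,(24,50,24));G=box((638.8,212.8,139.2),yaw,(20,30,85));L=box((584.1,-148,44.5),yaw,(46,30,71));B=box((535,-195,45),yaw,(42,60,66))
r=[[ov("top","orange",(365,410,190,225),H),ov("top","red",(205,245,160,190),G),ov("top","blue",(350,390,190,225),L),ov("top","yellow",(365,410,222,256),B)],
[ov("scene","orange",(245,285,300,330),H),ov("scene","red",(425,450,245,290),G),ov("scene","blue",(268,300,290,340),L),ov("scene","yellow",(235,285,280,325),B)]]
cv2.imwrite("pics/ov.png",np.vstack([np.hstack(q) for q in r]))
E
python3 m.py >/dev/null
```

```text
(no output)
```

View pics/ov.png

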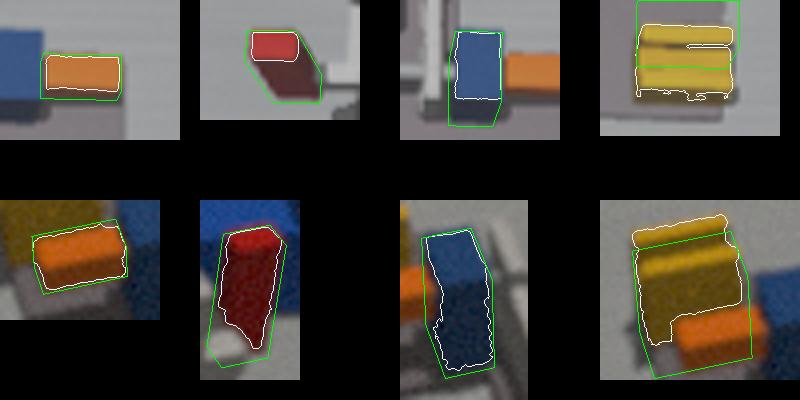

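White contours mark the masks and green the fits: the masks lose the shaded faces. I'll fit only the bright top faces, which are complete in both views.

```bash
cat > m2.py <<'E'
from vis import *
import sys
np.set_printoptions(precision=3,suppress=True)
HU={"orange":(4,18),"yellow":(18,36),"red":(170,5),"blue":(98,128)}
def topmask(img,col,roi,smin=90):
    x0,x1,y0,y1=roi;a=cv2.resize(cv2.GaussianBlur(img,(0,0),.6)[y0:y1,x0:x1],None,fx=S,fy=S,interpolation=cv2.INTER_CUBIC)
    h=cv2.cvtColor(a,cv2.COLOR_BGR2HSV);lo,hi=HU[col];H=h[...,0]
    m=((H>=lo)&(H<=hi) if lo<hi else (H>=lo)|(H<=hi))&(h[...,1]>smin)
    t,_=cv2.threshold(h[...,2][m].reshape(-1,1),0,255,cv2.THRESH_OTSU)
    m=(m&(h[...,2]>t)).astype(np.uint8)
    n,l,st,_=cv2.connectedComponentsWithStats(m);o=np.zeros_like(m)
    pts=np.vstack([np.argwhere(l==i)[:,::-1] for i in range(1,n) if st[i,4]>150])
    cv2.fillConvexPoly(o,cv2.convexHull(pts.astype(np.int32)),1);return o,a
def run(I,yaw):
    out={};pan=[]
    for name,col,rt,rs,d,z in(("handle","orange",(365,410,195,225),(245,280,300,330),(24,50),70),("grip","red",(205,245,160,190),(425,450,247,290),(20,30),185),
      ("lug","blue",(350,390,190,225),(270,300,290,340),(46,30),83),("block","yellow",(365,410,222,256),(235,280,280,325),(42,60),75)):
        v=[];im=[]
        for n,r in(("top",rt),("scene",rs)):
            m,a=topmask(I[n],col,r);v.append((n,m,r));im.append(a)
        u=np.argwhere(v[0][1]).mean(0)/S;g=ray("top",(rt[0]+u[1],rt[2]+u[0]),z)
        V=lambda x:box((x[0],x[1],x[2]),yaw,(*d,0))
        x,f=fit(v,V,list(g),(4,4,6));out[name]=x;print(name,x,"cost",round(f,3))
        for (n,m,r),a in zip(v,im):
            for mm,cc in((m,(255,255,255)),(hull(proj(n,V(x)),r,m.shape),(0,255,0))):
                k,_=cv2.findContours(mm,0,2);cv2.drawContours(a,k,-1,cc,1)
            pan.append(cv2.copyMakeBorder(a,0,max(0,200-a.shape[0]),0,max(0,200-a.shape[1]),0)[:200,:200])
    return out,np.vstack([np.hstack(pan[0::2]),np.hstack(pan[1::2])])
if __name__=="__main__":
    I={n:cv2.imread(f"pics/{n}0.png") for n in("scene","top")}
    o,p=run(I,-.008);cv2.imwrite("pics/ov2.png",p)
E
python3 m2.py
```

```text
handle [ 583.946 -190.472   69.296] cost 0.191
grip [639.778 211.29  183.196] cost 0.348
lug [ 585.393 -147.983   81.944] cost 0.197
block [ 509.617 -192.013   70.891] cost 0.09
```

View pics/ov2.png

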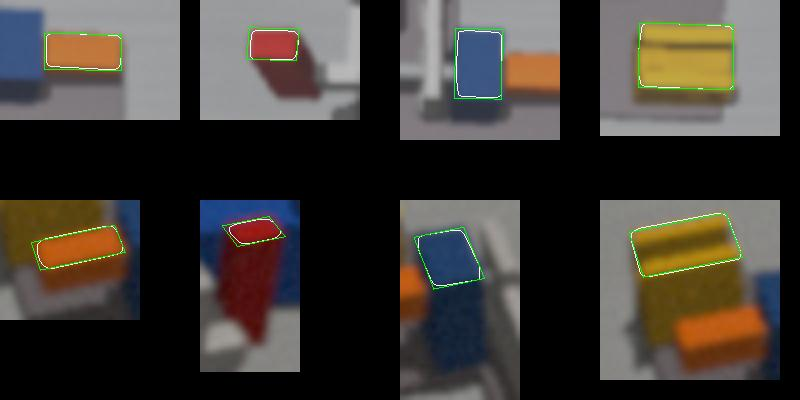

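The green top-face fits match the white masks in all eight panels. The heights (81.9 against 83 for the lug, 183.2 against 185 for the grip) and the handle–lug spacing (42.5 against 42 mm) agree with the text. Now I'll get the yaw from long edges and check the hanging plates.

```bash
cat > m3.py <<'E'
from vis import *
np.set_printoptions(precision=4,suppress=True)
g=cv2.GaussianBlur(cv2.cvtColor(cv2.imread("pics/top0.png"),cv2.COLOR_BGR2GRAY),(0,0),.8).astype(float)
def edge(us,vg,w,sign,z):
    pts=[]
    for i,u in enumerate(us):
        v0=int(round(vg(u)));c=sign*np.diff(g[v0-w:v0+w+1,u]);k=int(np.argmax(c))
        if 0<k<len(c)-1 and c[k]>3:
            a,b,d=c[k-1:k+2];pts.append(ray("top",(u,v0-w+k+.5+(a-d)/(2*(a-2*b+d))),z)[:2])
    pts=np.array(pts);ok=np.ones(len(pts),bool)
    for _ in range(4):
        p=np.polyfit(pts[ok,1],pts[ok,0],1);r=pts[:,0]-np.polyval(p,pts[:,1]);ok=abs(r)<max(1.,2*r[ok].std())
    print("yaw",-np.arctan(p[0]),"x at y=27",np.polyval(p,27),ok.sum(),r[ok].std())
edge(range(246,358),lambda u:223.6+(u-245)*.025,3,1,12)     # base front
edge(range(258,335),lambda u:151+(u-255)*.035,3,1,277)     # bar rear edge
edge(range(258,335),lambda u:157+(u-255)*.035,4,-1,268)
E
python3 m3.py
```

```text
yaw -0.012897089465213764 x at y=27 543.5064780916567 112 0.5228167616852905
yaw -0.01917889789636632 x at y=27 653.6221988869628 64 0.29903756886971794
yaw -0.018951049935725908 x at y=27 646.7945719414668 67 1.0726683665807188
```

```bash
cat > rb.py <<'E'
from vis import *
np.set_printoptions(precision=2,suppress=True)
TH=-.015
EX=np.array([np.cos(TH),np.sin(TH),0]);EY=np.array([-np.sin(TH),np.cos(TH),0]);EZ=np.array([0,0,1.])
def down(phi):  # tool down, closing direction at world angle phi
    a=(np.pi/2-phi)/2;return np.array([np.sin(a),np.cos(a),0,0])
def best(p,phi):
    c=[]
    for k in(0,np.pi):
        q=down(phi+k);j=env.ik(p,q)
        if j is not None:c.append((abs(j[5]),q,j))
    return min(c,key=lambda t:t[0])[1:]
G=61
def tcp(g):return np.array(g,float)+[0,0,G]
def st(msg=""):
    s=env.read_state();print(msg,"t",round(s["time_s"],1),"grasp",s["tool_pos"]-[0,0,G],"F",s["force"],"w",round(s["width"],1),"gf",round(s["grip_force"],1));return s
E
python3 - <<'E'
from rb import *
t=lambda X,Y:(205+(X+.5)/3.5-.5,90+(Y+.5)/3.4-.5)
s=lambda X,Y:(235+(X+.5)/3.4-.5,220+(Y+.5)/3.4-.5)
for n,a in(("white",(245,322,258)),("green",(347,422,243))):
    print(n,[ray("top",t(x,a[2]),202) for x in a[:2]])
h=np.array([583.95,-190.47,58.3]);o=h+25*EY
print("notch",np.array([509.6,-192,56])-30*EY,"pin",o)
q,j=best(tcp(h+[0,0,100]),TH);print(q,j)
E
```

```text
white [array([647.85,  84.31, 202.  ]), array([648.62,  32.09, 202.  ])]
green [array([659.83,  15.45, 202.  ]), array([660.57, -35.4 , 202.  ])]
notch [ 509.15 -222.     56.  ] pin [ 584.32 -165.47   58.3 ]
[0.71 0.7  0.   0.  ] [-0.33  0.51  1.71 -0.    0.92 -0.32]
```

Run:
```python
from rb import *
g0=np.array([584.1,-190.5,58.3])+9*EY   # grasp 16 mm behind pin origin
s=env.read_state();env.move_l([*s["tool_pos"][:2],430],rate=300)
q,_=best(tcp(g0+[0,0,60]),TH)
env.set_gripper(46)
env.reach(tcp(g0+[0,0,260]),q)
env.move_l(tcp(g0+[0,0,45]),rate=200)
print(env.move_l(tcp(g0),rate=60,f_stop=8));st("at")
env.set_gripper(0);s=st("closed")
```

```text
False
at t 6.6 grasp [ 584.43 -181.55   58.44] F [-0.74  0.04  0.03] w 45.9 gf 0.0
closed t 7.1 grasp [ 584.44 -181.56   58.56] F [0.61 0.35 1.46] w 23.7 gf 29.8
```

Run:
```python
from rb import *
p=env.read_state()["tool_pos"]
for d in(20,50,85):
    print(env.move_l(p-d*EY,rate=60,f_stop=15));st(d)
env.move_l(p-90*EY+[0,0,45],rate=80);st("up")
cv2.imwrite("pics/s1.png",a:=env.camera("scene"));b=env.camera("top");cv2.imwrite("pics/t1.png",b)
cv2.imwrite("pics/v1.png",np.hstack([cv2.resize(a[230:350,180:310],(390,360),interpolation=2),cv2.resize(b[180:300,330:460],(390,360),interpolation=2)]))
```

```text
False
20 t 7.6 grasp [ 584.05 -202.3    58.53] F [-0.06 -1.28  0.51] w 24.0 gf 29.8
False
50 t 8.2 grasp [ 583.61 -231.9    58.51] F [-0.24  0.23  0.7 ] w 24.0 gf 29.8
False
85 t 9.0 grasp [ 582.98 -266.64   58.45] F [-0.66  0.43 -0.55] w 23.7 gf 29.8
up t 9.7 grasp [ 582.96 -271.53  103.7 ] F [ 0.43  0.06 -2.16] w 23.8 gf 29.8
```

View pics/v1.png

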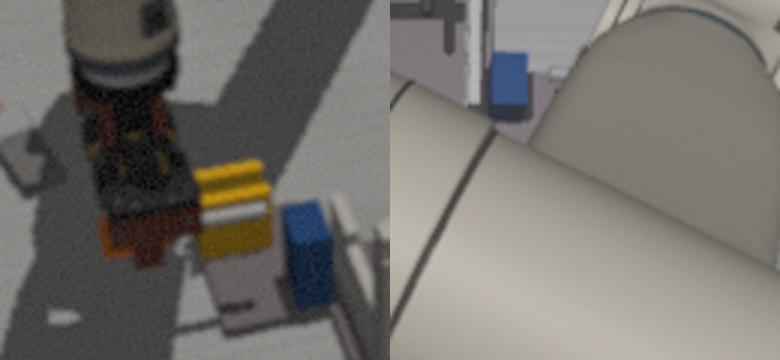

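The left panel shows the pin out of the bore, its white shank level and parallel to the yellow block's edges. Now I'll park it.

Run:
```python
from rb import *
n=np.array([509.15+.2,-222,56.3]);g=n-19.5*EY
env.move_l(tcp([g[0],g[1],103]),rate=100);st("over")
print(env.move_l(tcp([g[0],g[1],66]),rate=60,f_stop=6));st("entry")
print(env.move_l(tcp([g[0],g[1],50]),rate=15,f_stop=5));s=st("floor")
print(env.move_l(s["tool_pos"]+8*EY,rate=15,f_stop=5));s=st("block")
```

```text
over t 10.7 grasp [ 509.7  -241.79  103.19] F [-0.41 -0.32 -0.92] w 23.9 gf 29.8
False
entry t 11.5 grasp [ 509.15 -241.54   65.95] F [-0.44 -1.04 -0.3 ] w 23.8 gf 29.8
True
floor t 12.2 grasp [ 509.24 -241.78   56.  ] F [-0.28 -1.11  3.62] w 24.1 gf 30.0
True
block t 12.5 grasp [ 509.26 -238.79   56.03] F [-0.71 -2.55  3.3 ] w 23.9 gf 30.0
```

Run:
```python
from rb import *
env.set_gripper(46);p=env.read_state()["tool_pos"]
env.move_l(p+[0,0,60],rate=150);env.move_l(p+[0,0,260],rate=300)
gr=np.array([640.1,211.3,165])
q,_=best(tcp(gr),TH)
env.reach(tcp(gr+[0,0,180]),q);env.set_gripper(60)
cv2.imwrite("pics/s2.png",env.camera("scene"));cv2.imwrite("pics/t2.png",env.camera("top"))
env.move_l(tcp(gr+[0,0,40]),rate=200)
print(env.move_l(tcp(gr),rate=60,f_stop=8));st("at")
env.set_gripper(0);s=st("closed")
p=s["tool_pos"]
print(env.move_l(p-85*EX,rate=60,f_stop=20));st("85")
print(env.move_l(p-100*EX,rate=15,f_stop=8));s=st("end");print("travel",(p-s["tool_pos"])@EX)
a=cv2.imread("pics/s2.png")
cv2.imwrite("pics/v2.png",cv2.resize(a[240:360,200:330],(520,480),interpolation=2))
```

```text
False
at t 18.4 grasp [640.29 211.36 165.09] F [-0.82 -1.14 -0.08] w 60.1 gf 0.0
closed t 19.1 grasp [640.2  211.3  165.09] F [ 0.82  0.76 -0.21] w 19.9 gf 30.0
False
85 t 20.7 grasp [554.96 212.36 165.05] F [-1.67 -4.87  2.23] w 19.9 gf 30.0
True
end t 21.2 grasp [550.37 212.37 165.04] F [2.09 1.2  2.76] w 19.9 gf 30.0
travel 89.83715516672348
```

View pics/v2.png

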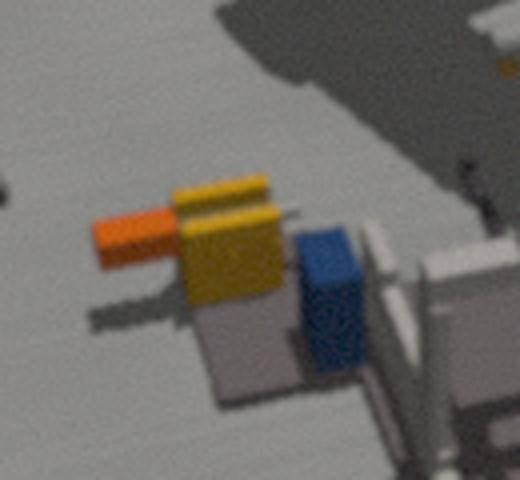

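The pin is parked with its shank in the slot and its handle against the block (around (140,235) in the crop). The carriage has travelled 89.8 mm. I'll release it and look at the plates.

Run:
```python
from rb import *
env.set_gripper(60);p=env.read_state()["tool_pos"]
env.move_l(p+[0,0,200],rate=250)
env.move_joints([1.213,0.2,1.6,0,1.3,-.02]);st("clear")
a=env.camera("scene");b=env.camera("top");cv2.imwrite("pics/s3.png",a);cv2.imwrite("pics/t3.png",b)
cv2.imwrite("pics/v3.png",np.vstack([cv2.resize(a[215:385,275:475],(720,600),interpolation=2)[:600],]))
cv2.imwrite("pics/v3b.png",cv2.resize(b[135:285,205:405],(800,600),interpolation=2))
```

```text
clear t 24.7 grasp [191.39 543.45 388.04] F [ 0.02 -0.06  0.4 ] w 60.2 gf 0.0
```

View pics/v3.png

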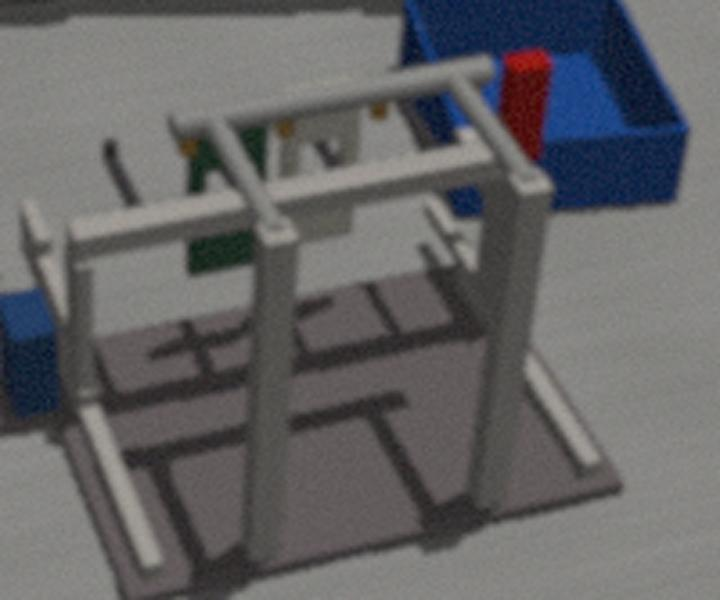

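View pics/v3b.png

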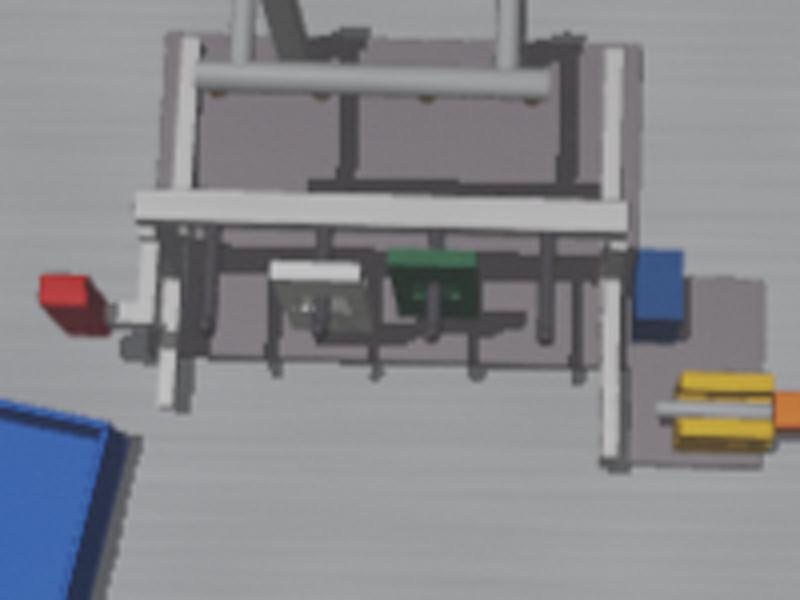

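The carriage is out. In the top crop the white plate's top face spans X 270–360, Y 262–278 and the green one's X 388–476, Y 250–265. The beam is at Y≈210, the hook tips at Y≈338 and the bar at Y 62–95. The pin sits in the slot. I'll turn these into positions.

Run:
```python
from rb import *
t=lambda X,Y:(205+(X+.5)/4-.5,135+(Y+.5)/4-.5)
s=lambda X,Y:(275+(X+.5)/3.6-.5,215+(Y+.5)/3.5294-.5)
def tri(a,b):
    A=[];r=[]
    for n,uv in(("top",a),("scene",b)):
        o=P[n]["pose"][:3,3];d=ray(n,uv,0)-o;d/=np.linalg.norm(d);M=np.eye(3)-np.outer(d,d);A.append(M);r.append(M@o)
    x=np.linalg.lstsq(np.vstack(A),np.hstack(r),rcond=None)[0]
    return x,[np.linalg.norm(M@x-k) for M,k in zip(A,r)]
w=[ray("top",t(315,270.3),202),ray("top",t(432,257.5),202)]
print("plates",*w)
print("white top corners",tri(t(271,263),s(360,82)))
print("grip top +y corner rear",tri(t(40,276),s(549,52)))
print("beam",ray("top",t(381,212),165), "beam ends",ray("top",t(136,207),165),ray("top",t(628,217),165))
print("bar front",ray("top",t(370,95),268),"tips",ray("top",t(320,336),170),ray("top",t(432,337),170),ray("top",t(545,342),170))
from m2 import topmask
I={n:cv2.imread(f"pics/{k}3.png") for n,k in(("scene","s"),("top","t"))}
rt=(140,250,220,325);m=mask(I["top"],"blue",rt);u=np.argwhere(m).mean(0)/S;g=ray("top",(rt[0]+u[1],rt[2]+u[0]),50)
print("tote",fit([("top",m,rt)],lambda x:box((x[0],x[1],35),x[2],(200,170,70)),[g[0],g[1],-.19],(8,8,.1)))
```

```text
plates [558.36  60.42 202.  ] [567.19  -7.78 202.  ]
white top corners (array([561.89,  85.9 , 203.36]), [np.float64(0.3008615299668714), np.float64(0.30086152996669596)])
grip top +y corner rear (array([554.97, 224.19, 192.66]), [np.float64(0.5157915893287005), np.float64(0.5157915893287769)])
beam [605.33  25.3  165.  ] beam ends [606.17 174.23 165.  ] [ 604.51 -124.03  165.  ]
bar front [642.89  26.62 268.  ] tips [526.5   59.14 170.  ] [527.    -7.66 170.  ] [525.07 -74.94 170.  ]
tote (array([409.778, 303.928,  -0.188]), np.float64(0.10899152773981957))
```

```bash
cat >> rb.py <<'E'
from scipy.spatial.transform import Rotation as Ro
def tilt(yaw,phi,sgn=1):
    ex=np.array([np.cos(yaw),np.sin(yaw),0]);z=np.sin(phi)*ex-np.cos(phi)*EZ;y=sgn*(np.cos(phi)*ex+np.sin(phi)*EZ)
    return Ro.from_matrix(np.c_[np.cross(y,z),y,z]).as_quat(),z
def T(g,yaw,phi,sgn=1):
    q,z=tilt(yaw,phi,sgn);return np.array(g,float)-G*z,q
def tote(fn=None):
    b=env.camera("top");rt=(130,270,205,335);m=mask(b,"blue",rt);u=np.argwhere(m).mean(0)/S;g=ray("top",(rt[0]+u[1],rt[2]+u[0]),50)
    x,f=fit([("top",m,rt)],lambda x:box((x[0],x[1],35),x[2],(200,170,70)),[g[0],g[1],-.19],(8,8,.1))
    if fn:cv2.imwrite(fn,b)
    return x,f,b,m,rt
E
python3 - <<'E'
from rb import *
for sg in(1,-1):
    for nm,g,y,ph in(("white",(556,60,197),TH,13),("white out",(500,60,215),TH,13),("green",(566,-8,197),TH,18),("over",(410,300,220),-.19,13),("place1",(410,340,100),-.19,40),("place2",(410,264,100),-.19,40)):
        p,q=T(g,y,np.radians(ph),sg);print(sg,nm,env.ik(p,q))
x,f,b,m,rt=tote();a=cv2.resize(b[rt[2]:rt[3],rt[0]:rt[1]],None,fx=S,fy=S,interpolation=2)
for mm,c in((m,(255,255,255)),(hull(proj("top",box((x[0],x[1],35),x[2],(200,170,70))),rt,m.shape),(0,255,0))):
    k,_=cv2.findContours(mm,0,2);cv2.drawContours(a,k,-1,c,1)
cv2.imwrite("pics/v4.png",a)
E
```

```text
1 white [ 0.1   0.31  1.96 -0.04  0.65  0.15]
1 white out [ 0.11  0.2   2.05 -0.05  0.66  0.16]
1 green [-0.04  0.29  2.    0.01  0.54 -0.04]
1 over [ 0.71  0.23  2.   -0.25  0.79  1.07]
1 place1 None
1 place2 None
-1 white None
-1 white out None
-1 green None
-1 over [ 0.71  0.23  2.   -0.25  0.79 -2.08]
-1 place1 None
-1 place2 None
```

View pics/v4.png

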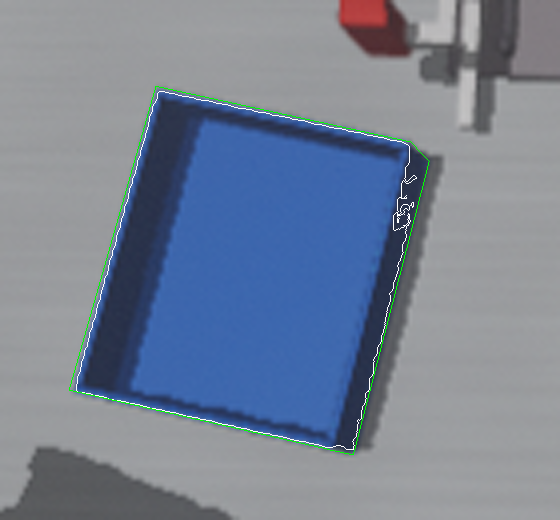

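The tote fit (green) follows the blue outline and rim. Leaning the plate top towards the robot is out of reach, so I'll check leaning it away and sideways.

Run:
```python
from rb import *
x=np.array([409.8,304]);ty=-.188
for dy in(0,90,-90):
  for ph in(-45,-40,-35,-30,30,40):
    r=[]
    for lat in(40,-40):
        yaw=ty+np.radians(dy);e=np.array([np.cos(yaw),np.sin(yaw)]);f=np.array([-e[1],e[0]])
        L=120;P_=np.radians(ph);be=(80 if dy==0 else 66)*np.sign(ph)
        g=[*(x+e*(be-L*np.sin(P_))+f*lat),5+L*np.cos(P_)+5]
        for sg in(1,-1):
            p,q=T(g,yaw,P_,sg);j=env.ik(p,q);r.append(None if j is None else np.round(j[[0,4,5]],2))
    print(dy,ph,r)
```

```text
0 -45 [array([0.44, 1.47, 0.43]), None, array([0.34, 1.44, 0.34]), None]
0 -40 [array([0.46, 1.39, 0.45]), None, array([0.36, 1.35, 0.36]), None]
0 -35 [array([0.49, 1.31, 0.48]), None, array([0.38, 1.27, 0.38]), None]
0 -30 [array([0.52, 1.22, 0.51]), None, array([0.41, 1.19, 0.41]), None]
0 30 [array([0.87, 0.55, 1.92]), array([ 0.87,  0.55, -1.23]), array([0.77, 0.46, 2.02]), array([ 0.77,  0.46, -1.13])]
0 40 [None, None, None, None]
90 -45 [array([ 0.89,  1.48, -0.33]), None, array([ 0.79,  1.51, -0.41]), None]
90 -40 [array([ 0.87,  1.39, -0.34]), None, array([ 0.77,  1.42, -0.43]), None]
90 -35 [array([ 0.85,  1.31, -0.37]), None, array([ 0.75,  1.34, -0.46]), None]
90 -30 [array([ 0.83,  1.22, -0.39]), None, array([ 0.72,  1.25, -0.49]), None]
90 30 [array([ 0.44,  0.45, -2.05]), array([0.44, 0.45, 1.09]), array([ 0.33,  0.53, -1.95]), array([0.33, 0.53, 1.2 ])]
90 40 [None, array([0.3 , 0.6 , 0.53]), array([ 0.21,  0.64, -2.43]), array([0.21, 0.64, 0.71])]
-90 -45 [array([0.16, 0.73, 0.53]), None, array([0.24, 0.71, 0.34]), None]
-90 -40 [array([0.21, 0.64, 0.71]), array([ 0.21,  0.64, -2.43]), array([0.3 , 0.6 , 0.53]), None]
-90 -35 [array([0.27, 0.57, 0.93]), array([ 0.27,  0.57, -2.21]), array([0.37, 0.51, 0.78]), array([ 0.37,  0.51, -2.36])]
-90 -30 [array([0.33, 0.53, 1.2 ]), array([ 0.33,  0.53, -1.95]), array([0.44, 0.45, 1.09]), array([ 0.44,  0.45, -2.05])]
-90 30 [None, array([ 0.72,  1.25, -0.49]), None, array([ 0.83,  1.22, -0.39])]
-90 40 [None, array([ 0.77,  1.42, -0.43]), None, array([ 0.87,  1.39, -0.34])]
```

Laying the plates along the tote's y, leaning away from the station, is reachable and keeps the gripper body clear of the red grip. For the grasp I'll tilt the tool so that its body clears the rinse bar. White plate first.

```bash
cat >> rb.py <<'E'
def take(x,y,phi,zt=197):
    ph=np.radians(phi);g=np.array([x-7*np.tan(ph),y,zt])
    p,q=T(g+[0,0,125],TH,ph);env.set_gripper(30);env.reach(p,q)
    env.move_l(T(g+[0,0,30],TH,ph)[0],rate=150)
    if env.move_l(T(g,TH,ph)[0],rate=40,f_stop=4):st("CONTACT");return False
    env.set_gripper(0);s=st("closed");p=s["tool_pos"]
    if not 8<s["width"]<13:return False
    print("lift",env.move_l(p+[0,0,15.5],rate=30,f_stop=8));st()
    print("off",env.move_l(p+[0,0,15.5]-(x-500)*EX,rate=50,f_stop=6));st("off");return True
E
python3 - <<'E'
from rb import *
take(558.4,60,13)
x,f,b,m,rt=tote("pics/t5.png");print(x,f)
E
```

```text
closed t 29.9 grasp [543.06  60.21 195.46] F [-0.16 -0.06 -1.07] w 9.6 gf 30.0
lift False
 t 30.5 grasp [543.    60.19 211.02] F [ 0.78  0.12 -2.83] w 10.0 gf 30.0
off False
off t 31.8 grasp [485.02  61.12 211.04] F [ 0.46  0.47 -3.23] w 9.5 gf 30.0
[410.43 303.31  -0.2 ] 0.22782540237928617
```

```bash
cat >> rb.py <<'E'
def lay(t,lx,phi=-40,L=124,b=-72):
    """t=(x,y,yaw) tote; lx: tote-local x of the plate; bottom edge at local y=b, top leaning to +y"""
    yaw=t[2]+np.pi/2;e=np.array([np.cos(yaw),np.sin(yaw),0]);f=np.array([np.cos(t[2]),np.sin(t[2]),0]);ph=np.radians(phi)
    g=np.array([t[0],t[1],0])+e*(b-L*np.sin(ph))+f*lx+EZ*(8.2+L*np.cos(ph))
    s=env.read_state();env.move_l(s["tool_pos"]+[0,0,60],rate=150)
    p,q=T(g+[0,0,110],yaw,np.radians(-15));env.reach(p,q)
    p,q=T(g+[0,0,60],yaw,ph);env.move_l(p,q,rate=100);s=st("hover")
    if not 8<s["width"]<13:print("LOST");return
    env.move_l(T(g+[0,0,12],yaw,ph)[0],rate=80)
    print("floor",env.move_l(T(g-[0,0,8],yaw,ph)[0],rate=15,f_stop=3));s=st();print("dz",s["tool_pos"][2]-T(g,yaw,ph)[0][2])
    return s
def letgo(t,phi=-40,w=40):
    s=env.read_state();yaw=t[2]+np.pi/2;_,z=tilt(yaw,np.radians(phi))
    env.set_gripper(w);env.hold(.3)
    env.move_l(s["tool_pos"]-90*z,rate=120);st("released")
E
python3 - <<'E'
from rb import *
t=(410,303.9,-.19)
lay(t,-40)
cv2.imwrite("pics/s6.png",env.camera("scene"))
a=cv2.imread("pics/s6.png");cv2.imwrite("pics/v6.png",cv2.resize(a[130:310,340:520],(600,600),interpolation=2))
E
```

```text
hover t 34.4 grasp [380.08 357.08 149.37] F [-0.59 -0.36 -2.02] w 10.2 gf 30.0
floor True
 t 35.9 grasp [379.58 357.61  89.48] F [0.43 2.26 4.26] w 9.8 gf 30.0
dz 0.5613993376514657
```

View pics/v6.png

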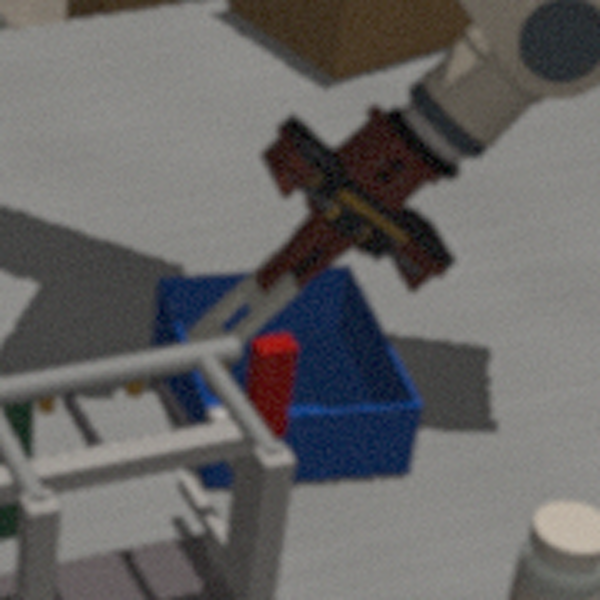

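The white plate is leaning in the tote at about 40°, with its lower end on the floor at about (200,330) in the crop. Release it, move clear and look.

Run:
```python
from rb import *
t=(410,303.9,-.19)
letgo(t)
s=env.read_state();env.move_l(s["tool_pos"]+[0,0,120],rate=250)
p,q=T((558,-8,330),TH,np.radians(15));env.reach(p,q);st()
a=env.camera("scene");cv2.imwrite("pics/s7.png",a);x,f,b,m,rt=tote("pics/t7.png");print(x,f)
cv2.imwrite("pics/v7.png",np.hstack([cv2.resize(a[190:290,370:490],(400,400),interpolation=2),cv2.resize(b[215:325,140:250],(400,400),interpolation=2)]))
```

```text
released t 37.9 grasp [390.18 413.84 157.92] F [-0.25 -0.2  -0.25] w 40.4 gf 0.0
 t 40.0 grasp [542.31  -7.03 327.38] F [-0.84  0.73 -0.61] w 40.2 gf 0.0
[411.43 309.12  -0.19] 0.37560075148549454
```

View pics/v7.png

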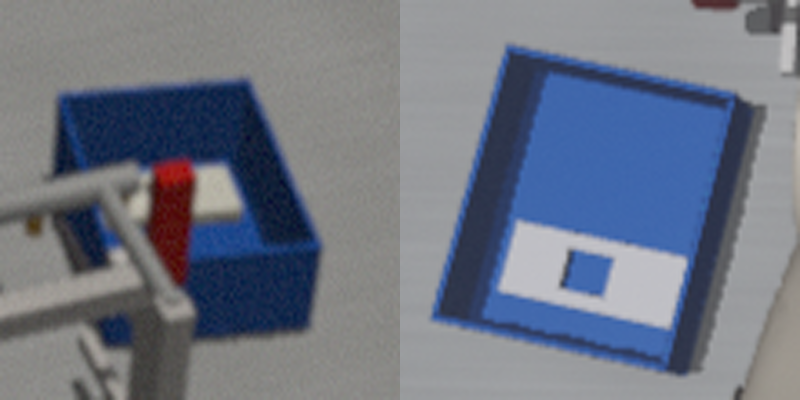

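The white plate lies flat in the tote's near half (about (590,275) in the crop), and the tote has not moved. Now the green plate.

```bash
sed -i 's|m=mask(b,"blue",rt);u=|m=mask(b,"blue",rt);cv2.fillConvexPoly(m,cv2.convexHull(np.argwhere(m)[:,::-1].astype(np.int32)),1);u=|' rb.py
python3 - <<'E'
from rb import *
x,f,b,m,rt=tote("pics/t8.png");print(x,f)
take(567.2,-8,18)
x,f,b,m,rt=tote("pics/t8.png");print(x,f)
E
```

```text
[410.6  306.28  -0.2 ] 0.08228456563537845
closed t 43.0 grasp [546.13  -7.71 194.1 ] F [ 0.99 -0.69 -0.59] w 10.0 gf 30.0
lift False
 t 43.6 grasp [546.04  -7.7  209.64] F [-0.56  0.58 -2.36] w 9.5 gf 30.0
off False
off t 45.1 grasp [479.24  -6.71 209.64] F [ 0.1  -0.4  -2.07] w 9.9 gf 30.0
[410.73 307.99  -0.19] 0.07948141028441613
```

Run:
```python
from rb import *
t=(410.3,304.5,-.19)
s=lay(t,36)
if s is not None and abs(s["force"][2])<12:
    letgo(t)
    s=env.read_state();env.move_l(s["tool_pos"]+[0,0,120],rate=250)
    gr=np.array([550.3,212.5,165])
    q,_=best(tcp(gr),TH);env.set_gripper(56);env.reach(tcp(gr+[0,0,180]),q);st()
a=env.camera("scene");cv2.imwrite("pics/s9.png",a);b=env.camera("top");cv2.imwrite("pics/t9.png",b)
cv2.imwrite("pics/v9.png",np.hstack([cv2.resize(a[190:340,310:490],(400,400),interpolation=2),cv2.resize(b[145:325,140:320],(400,400),interpolation=2)]))
```

```text
hover t 47.8 grasp [455.01 343.27 149.46] F [ 0.61 -0.55 -1.72] w 9.8 gf 30.0
floor True
 t 49.3 grasp [454.49 343.85  89.94] F [0.75 2.16 3.9 ] w 10.0 gf 30.0
dz 1.0191325697665263
released t 51.2 grasp [465.05 400.1  158.32] F [-0.3  -0.67 -0.17] w 40.2 gf 0.0
 t 53.1 grasp [550.07 212.67 344.89] F [-0.34  1.07 -0.67] w 55.8 gf 0.0
```

View pics/v9.png

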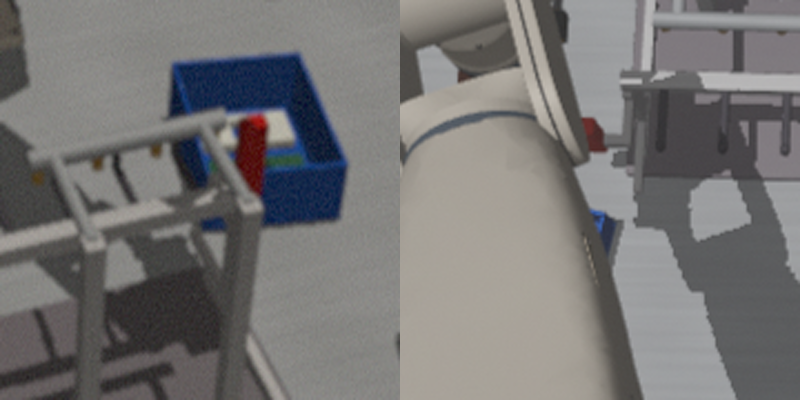

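Both plates appear down in the tote and the hooks are empty. The grip is unmoved, so I'll push the carriage home.

Run:
```python
from rb import *
gr=np.array([550.3,212.6,165])
env.move_l(tcp(gr+[0,0,40]),rate=200)
print(env.move_l(tcp(gr),rate=60,f_stop=8));st("at")
env.set_gripper(0);s=st("closed");p=s["tool_pos"]
print(env.move_l(p+85*EX,rate=60,f_stop=20));st()
print(env.move_l(p+97*EX,rate=15,f_stop=10));s=st("end");print("travel",(s["tool_pos"]-p)@EX)
env.hold(.2);env.set_gripper(56);s=env.read_state();env.move_l(s["tool_pos"]+[0,0,200],rate=250)
env.move_joints([-.9,-.1,1.6,0,1.4,0]);st("clear")
a=env.camera("scene");b=env.camera("top");cv2.imwrite("pics/sA.png",a);cv2.imwrite("pics/tA.png",b)
x,f,*_=tote();print("tote",x,f)
import m2;I={"scene":a,"top":b}
from m2 import topmask
rt,rs=(205,245,160,190),(425,450,247,290);v=[(n,topmask(I[n],"red",r)[0],r) for n,r in(("top",rt),("scene",rs))]
print("grip",fit(v,lambda x:box(x[:3],TH,(20,30,0)),[640,211,183],(4,4,6)))
cv2.imwrite("pics/vA.png",cv2.resize(b[120:330,135:415],(800,600),interpolation=2))
```

```text
False
at t 54.9 grasp [550.47 212.65 165.06] F [-0.5  -0.98  0.11] w 55.8 gf 0.0
closed t 55.6 grasp [550.64 212.67 165.47] F [ 2.62 -1.04  3.89] w 19.7 gf 30.0
False
 t 57.1 grasp [635.64 211.64 165.45] F [-0.53  3.4   3.64] w 19.4 gf 30.0
True
end t 57.6 grasp [640.61 211.6  165.48] F [-2.67  0.03  5.1 ] w 19.9 gf 30.0
travel 89.9741642355245
clear t 62.0 grasp [ 313.14 -374.59  545.41] F [ 0.24 -0.38 -0.08] w 56.3 gf 0.0
tote [408.33 310.89  -0.19] 0.08387336082564201
grip (array([639.547, 211.75 , 183.496]), np.float64(0.287739957287901))
```

View pics/vA.png

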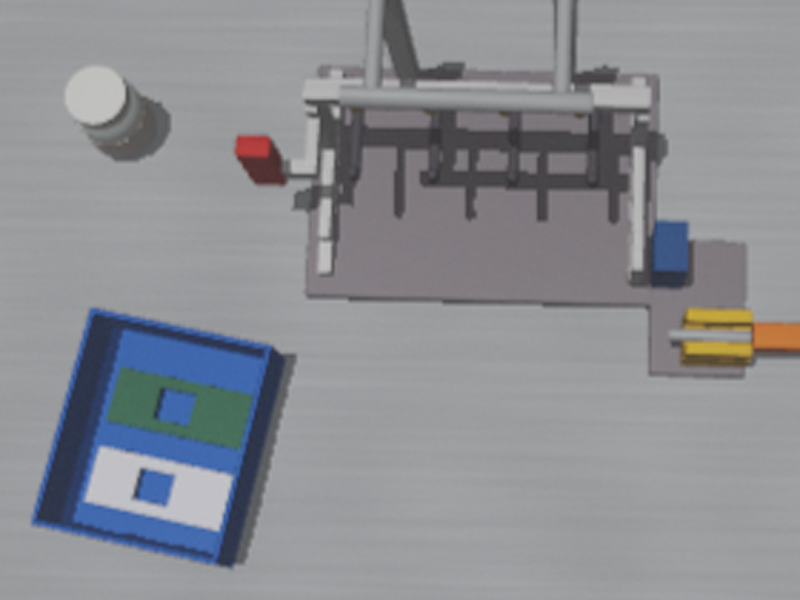

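The final view shows both plates flat in the level tote, the hooks empty with the carriage home (grip fitted at x 639.5), and the pin in the yellow notch at (715,336). The jar is undisturbed and the arm is clear of everything.

```bash
python3 -c "
from station import env
print(env.sign_off())"
```

```text
the job is handed in; nothing more can be done
None
```

The job is handed in at about 62 s of the 210 s allowed: the pin is parked in the notch, both plates present (2 and 3) lie flat in the tote, and the empty carriage is home; the jar looked untouched in the last picture, while the carton and brush were outside it and I did not check them again.

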